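# Index the LED carousel three compartments

### The arm

A 7-joint arm with a two-finger parallel gripper is mounted at the origin on the work surface. World frame = base frame: x ahead of the robot, y to its left, z up, the work surface at z = 0. Lengths are in m, angles in rad, forces in N, time in s.
With the tool pointing down it reaches from about 0.4 to 0.875 m from the base axis. Payload 19.3 kg.
Tool frame: the origin (TCP) lies at the very end of the fingers, on their centre line; the grasp point (between the pads) lies 19 mm behind it; z points along the fingers, y is the line along which they close (so a half turn about z gives the same grasp; the last joint's range is limited). The gripper opens to 85 mm and grips with 20 to 120 N. Pads are 22 mm wide; open, the fingers measure 114 mm over their backs; the gripper's body (76 mm by 85 mm) begins 54 mm behind the grasp point. The pads swing forward as they close: fully open they stand 13 mm farther back than shut.
Start: joints at [-1.314, 0.521, -0.036, 1.599, 0.021, 1.021, -0.113], TCP at [0.201, 0.592, 0.231] pointing down, gripper open.
Joint ranges: [-2.91, 2.91], [-0.3, 2.13], [-1.5, 1.42], [0.17, 2.43], [-1.26, 4.41], [0.16, 1.93], [-2.52, 2.52]. Speed limits (rad/s): [1.89, 1.89, 2.39, 2.39, 3.01, 3.01, 3.01].

### API

Orientations are given as [roll, pitch, yaw] about the fixed x, y, z axes, in that order (R = Rz(yaw) Ry(pitch) Rx(roll)).
In Python, from workcell import bot gives the robot as it stands.
- The arm moves only by the tool servo_tool, never from a script. Its argument "plan" is a list of rows, each a list of 7 numbers: the finger opening in cm, from 0 to 8.54, then the shift along the tool's x, y, z in cm, then the turn, a rotation vector about the tool's x, y, z in degrees. In form: [[fingers, x, y, z, wx, wy, wz], ...]. A call has 1 to 10 rows; each row is the pose to reach, as a shift and turn from the pose commanded when the call began, along the tool's axes at that moment; what a row does not reach only later rows make up. A row lasts 1/10 s, in which the tool goes at most 50 mm and 8.59 degrees, less where a joint would pass 70% of its speed; a pose out of reach is approached as far as the arm can. A call with a gripper value outside its range is refused whole. The fingers move at their own pace and stop on an object; "force" is the grip in N (left out, the last holds). Time passes only in rows, so rows that repeat a pose let the fingers close. It gives the time, the measured TCP pose, the force, the opening and the grip force at its end, in the units of the state.
- bot.observe(): the state, without advancing time (a new reading comes with each control period).
- bot.grab_frame(name): name is "side" or "top"; returns a dict with "frame" (400x640x3 uint8, blue, green, red), "mtx" (3x3 intrinsics, pixels), "R" (3x3) and "t" (3): a world point X has camera coordinates R X + t. Camera axes: x right, y down, z forward; pixel columns grow to the right and rows downward; lengths in m; the calibration is good to about 2 mm. A picture is of the moment at which its call begins. There is no depth.
- bot.job_done(): hands the job in; it is judged then, once.
The state is a dict: "clock": time; "qpos": joint angles; "qd": joint speeds; "joint_efforts": joint torques, N m; "position": TCP position; "tool_rot": TCP orientation; "force": force on the tool from outside, world axes, zero at the start; "moment": the same for the moment, N m; "grip_width": finger opening in m; "finger_force": force on a finger pad.
Only numpy, scipy, OpenCV 4.12 (cv2) and the standard library are available. Lean on these libraries where they do the work, as an engineer would, in place of code of your own. Each camera call takes 0.05 s, during which the arm holds its last target. There are 200 camera calls.

### The job

The soldering class needs yellow LEDs: on the component carousel with the blue base, push the sprung black lever all the way down three times, letting it spring fully back up after every push, so that the wheel turns three compartments and the yellow one stops at the white pointer. Let go of the lever at the end, do not push it a fourth time, and do not work the lever of the carousel with the green base.

Things in the scene. Friction and masses are not known exactly. Their poses are not given: they have to be found in the camera images.
- blue_pad (a point): Top centre of the black 42x42x10 mm pad on the sprung lever of the fixed carousel with BLUE base (235x176x34) and 160 mm wheel, hub 73 high. Lever up: x level towards hinge and wheel, y along hinge, z up. Hinge 72 mm along x, 21 below, between cheeks 72 high. Pad 83 mm above table at rest, sloping 11 deg down to hinge; 31 lower at the stop, sloping 13 the other way. Free from above and below.
- blue_lever (a joint): Swing of that lever, rad: 0 up at rest, 0.42 fully down at its stop. Its spring lifts it by itself within 0.5 s once let go. Pushing takes about 1.5 N at first, 7 N near the stop, more if done fast. Each push must reach the stop (beyond 0.36) and each release come fully up (below 0.06).
- blue_wheel (a joint): Turn of that carousel's wheel, rad, anticlockwise from above: 0 at the start. A pawl moves it on one of its 8 compartments (0.785) per full push; it stays put as the lever returns and while the lever is in the first quarter of its swing. It cannot go back. Yellow is at the white pointer (on the lever's side) at 2.356.
- green_lever (a joint): Swing of the lever of the like carousel with GREEN base and other parts in its wheel, to be left alone: 0 up at rest, 0.42 down. The two stand side by side, 0.3 to 0.5 m apart, either one on the left.

How it is judged:
By the outcome, as a careful person would: the job done as asked, in the order asked, and still so for the second after the job is handed in, with the robot touching nothing.
It also fails if it takes over 45 s, if anything falls off the work surface, if the arm or the gripper's body presses on something with over 40 N, if the wrist force passes 120 N, or if a joint passes its speed limit or range.

## Working session

There is one attempt and no reset: what is moved stays moved. The work goes in short steps, Python scripts to look and compute and a tool call to move; the robot and the scene stay as the last step left them, time stands still between calls to the robot, and variables do not carry over. Pictures are saved under pics/ and viewed, at most 10 in all, crops included, and the job is handed in when it is done.

Besides the shell and the picture viewer there is one more tool, called after ">>>" in YAML: its name, and indented under it one key for each argument. servo_tool: Moves the arm, as the interface text tells. Its arguments: {"type":"object","properties":{"plan":{"type":"array","items":{"type":"array","items":{"type":"number"}}},"force":{"type":"number"}},"required":["plan"]}

```bash
mkdir -p pics; python3 - <<'E'
from workcell import bot
import cv2
for n in("side","top"):
    f=bot.grab_frame(n); cv2.imwrite(f"pics/{n}0.png",f["frame"]); print(n,f["mtx"].tolist(),f["R"].tolist(),f["t"].tolist())
s=bot.observe();print(s)
E
```

```text
side [[372.97592196456543, 0.0, 314.9922125425147], [0.0, 372.97592196456543, 201.74634826365758], [0.0, 0.0, 1.0]] [[0.9957969300124224, -0.08947302773335858, -0.01957170115397442], [-0.06434122823875262, -0.5313108699576685, -0.8447301141865099], [0.0651819033671431, 0.8424389216869378, -0.53483453768468]] [-0.5993882269201369, 0.11993599556196126, 0.7545681216076858]
top [[423.8504824539546, 0.0, 324.7660305957388], [0.0, 423.8504824539546, 199.0788309168166], [0.0, 0.0, 1.0]] [[0.006809116421708738, -0.9997996150725815, -0.01882460183572012], [-0.9868306245078555, -0.0036759569685354213, -0.16171519988486388], [0.16161359616997462, 0.019677831208831358, -0.986657908543749]] [-0.014946022783427814, 0.6034652336868416, 0.9333562458545945]
{'clock': 0.1, 'qpos': array([-1.31420267,  0.52194049, -0.03632297,  1.59991386,  0.02124643,
        1.02109555, -0.11276936]), 'qd': array([ 6.50268990e-04, -9.01172134e-04,  1.70275067e-03, -2.04050430e-03,
        3.58497286e-05, -1.79356804e-03,  8.94285195e-04]), 'joint_efforts': array([ 4.28944593e-03, -9.28491068e+01,  1.98431432e+00, -3.70529759e+01,
        1.82131265e-02,  5.27365250e-03, -1.88626245e-05]), 'position': array([0.20058528, 0.59164252, 0.23080532]), 'tool_rot': array([-3.14062725e+00,  1.08280050e-04,  2.81483844e+00]), 'force': array([-0.35212413, -0.13369505, -0.81926709]), 'moment': array([ 0.02840421, -0.03233796,  0.00501341]), 'finger_force': 0.0, 'grip_width': 0.08521866533392891}
```

View pics/top0.png

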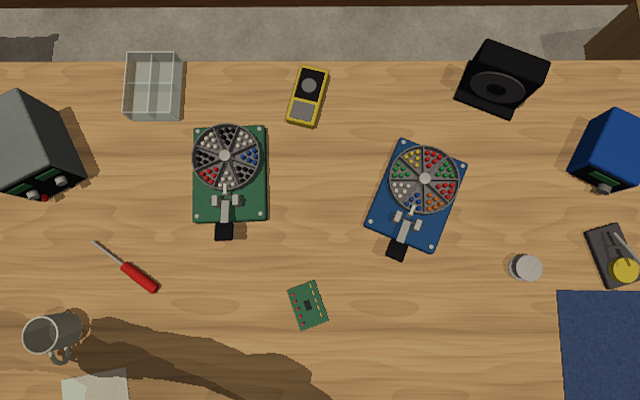

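View pics/side0.png

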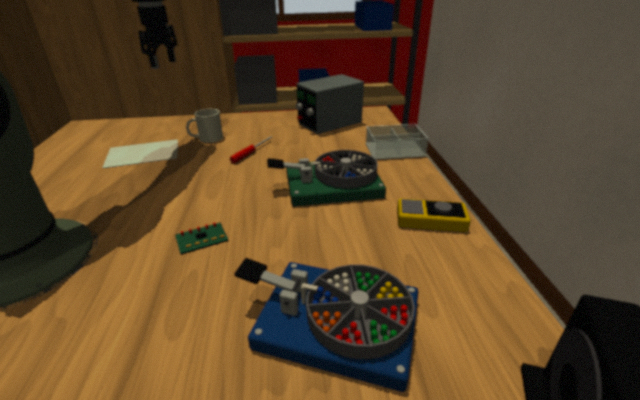

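The top view shows the blue carousel on the right, with its black pad at about (397,252). In the side view that pad is at about (251,270). I'll enlarge both.

```bash
python3 - <<'E'
import cv2,numpy as np
a=cv2.imread("pics/top0.png")[200:270,360:440]; b=cv2.imread("pics/side0.png")[245:315,225:305]
cv2.imwrite("pics/crop.png",np.hstack([cv2.resize(i,(400,350),interpolation=cv2.INTER_CUBIC) for i in(a,b)]))
E
```

```text
(no output)
```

View pics/crop.png

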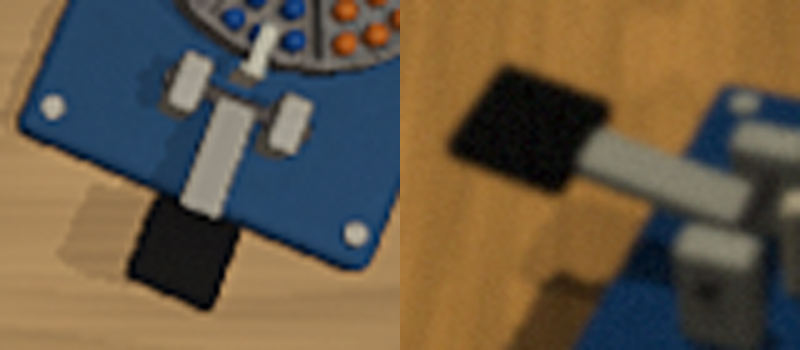

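The crop shows the pad's top centre at about (397.0,250.4) in the top view and (251.4,268.5) in the side view. The hub is at about (425,178) and (360,298).

```bash
cat > h.py <<'E'
from workcell import bot
import numpy as np, cv2
C={n:bot.grab_frame(n) for n in("top","side")}
def ray(n,u,v,z):
    c=C[n];R=c["R"];o=-R.T@c["t"];d=R.T@np.linalg.inv(c["mtx"])@[u,v,1];return o+d*(z-o[2])/d[2]
def tri(a,b):
    P=[C[n]["mtx"]@np.c_[C[n]["R"],C[n]["t"]] for n in("top","side")]
    X=cv2.triangulatePoints(P[0],P[1],np.array(a,float),np.array(b,float))[:,0];return X[:3]/X[3]
E
python3 - <<'E'
from h import *
np.set_printoptions(precision=4,suppress=True)
p=ray("top",397,250.4,.083);h=ray("top",425,178,.073)
print(p,ray("side",251.4,268.5,.083),tri((397,250.4),(251.4,268.5)))
print(h,ray("side",360,298,.073),tri((425,178),(360,298)))
d=h-p;print(np.degrees(np.arctan2(d[1],d[0])))
# cheeks tops z .072 centre crop (190,80),(290,122)
for q in((189,75),(291,117)):print(ray("top",360+q[0]/5,200+q[1]/5,.072))
from scipy.spatial.transform import Rotation as Ro
print(Ro.from_euler('xyz',bot.observe()["tool_rot"]).as_matrix())
E
```

```text
[ 0.4849 -0.1711  0.083 ] [ 0.4856 -0.1674  0.083 ] [ 0.4854 -0.1706  0.0858]
[ 0.6489 -0.2393  0.073 ] [ 0.6493 -0.2392  0.073 ] [ 0.649  -0.2393  0.0731]
-22.57614191068353
[ 0.5642 -0.1762  0.072 ]
[ 0.5455 -0.2212  0.072 ]
[[-0.9471  0.321  -0.0002]
 [ 0.321   0.9471 -0.0007]
 [-0.0001 -0.0007 -1.    ]]
```

The pad is at (0.485, -0.171, 0.083), with the lever pointing at -22.6° yaw. The reach, the hinge distance of 75 mm (72 given) and the hub height all agree. I'll go there along an arc with the fingers shut.

>>> servo_tool:
  plan:
    - [0, -37.5, -23.4, 0, 0, 0, 0]
    - [0, -37.5, -23.4, 0, 0, 0, 0]
    - [0, -37.5, -23.4, 0, 0, 0, 0]
    - [0, -37.5, -23.4, 0, 0, 0, 0]
    - [0, -37.5, -23.4, 0, 0, 0, 0]
    - [0, -37.5, -23.4, 0, 0, 0, 0]
    - [0, -37.5, -23.4, 0, 0, 0, 0]
    - [0, -37.5, -23.4, 0, 0, 0, 0]
    - [0, -37.5, -23.4, 0, 0, 0, 0]
    - [0, -37.5, -23.4, 0, 0, 0, 0]
  force: 40

```text
clock: 1.2
position: [0.4839, 0.2446, 0.2313]
tool_rot: [-3.14, 0.002, 2.807]
force: [-1.2, 0.1, -0.1]
grip_width: 0.0001
finger_force: 0.0
```

>>> servo_tool:
  plan:
    - [0, -14, -39.7, 0, 0, 0, 0]
    - [0, -14, -39.7, 0, 0, 0, 0]
    - [0, -14, -39.7, 0, 0, 0, 0]
    - [0, -14, -39.7, 0, 0, 0, 0]
    - [0, -14, -39.7, 0, 0, 0, 0]
    - [0, -14, -39.7, 0, 0, 0, 0]
    - [0, -14, -39.7, 0, 0, 0, 0]
    - [0, -14, -39.7, 0, 0, 0, 0]
    - [0, -14, -39.7, 0, 0, 0, 0]
    - [0, -14, -39.7, 0, 0, 0, 0]

```text
clock: 2.2
position: [0.4853, -0.1742, 0.2312]
tool_rot: [-3.141, 0.0, 2.81]
force: [-0.6, 1.7, 0.7]
grip_width: 0.0
finger_force: 0.0
```

>>> servo_tool:
  plan:
    - [0, 0, 0, 3, 0, 0, 0]
    - [0, 0, 0, 6, 0, 0, 0]
    - [0, 0, 0, 9, 0, 0, 0]
    - [0, 0, 0, 11, 0, 0, 0]
    - [0, 0, 0, 11, 0, 0, 0]
    - [0, 0, 0, 11, 0, 0, 0]

```text
clock: 2.8
position: [0.486, -0.1704, 0.1217]
tool_rot: [3.141, -0.0, 2.815]
force: [0.4, 0.0, 0.8]
grip_width: -0.0002
finger_force: 0.0
```

```bash
python3 - <<'E'
from h import *
o=bot.observe();print(o["position"],o["force"])
a=C["top"]["frame"][170:270,350:450]; b=C["side"]["frame"][215:315,215:315]
cv2.imwrite("pics/c2.png",np.hstack([cv2.resize(i,(400,400),interpolation=cv2.INTER_CUBIC) for i in(a,b)]))
E
```

```text
[ 0.4864996  -0.17081998  0.12248373] [0.32821712 0.70131922 0.77678626]
```

View pics/c2.png

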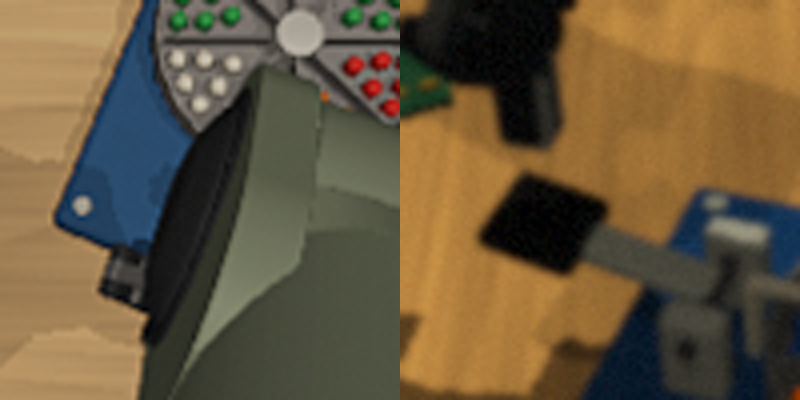

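The side view shows the shut fingers hanging over the pad. I'll push down gradually and watch the force.

>>> servo_tool:
  plan:
    - [0, 0, 0, 1.5, 0, 0, 0]
    - [0, 0, 0, 3, 0, 0, 0]
    - [0, 0, 0, 3.7, 0, 0, 0]
    - [0, 0, 0, 4.2, 0, 0, 0]
    - [0, 0, 0, 4.8, 0, 0, 0]
    - [0, 0, 0, 5.3, 0, 0, 0]
    - [0, 0, 0, 5.8, 0, 0, 0]
    - [0, 0, 0, 6.2, 0, 0, 0]
    - [0, 0, 0, 6.4, 0, 0, 0]
    - [0, 0, 0, 6.4, 0, 0, 0]

```text
clock: 3.9
position: [0.4857, -0.1709, 0.0573]
tool_rot: [3.142, -0.0, 2.815]
force: [-2.3, 1.5, 3.2]
grip_width: 0.0001
finger_force: 2.0
```

>>> servo_tool:
  plan:
    - [0, 0, 0, 0.2, 0, 0, 0]
    - [0, 0, 0, 0.4, 0, 0, 0]
    - [0, 0, 0, 0.4, 0, 0, 0]

```text
clock: 4.2
position: [0.486, -0.1711, 0.0535]
tool_rot: [3.142, 0.0, 2.815]
force: [-1.5, 2.0, 5.8]
grip_width: -0.0
finger_force: 3.0
```

>>> servo_tool:
  plan:
    - [0, 0, 0, 0.2, 0, 0, 0]
    - [0, 0, 0, 0.3, 0, 0, 0]
    - [0, 0, 0, 0.3, 0, 0, 0]

```text
clock: 4.5
position: [0.4863, -0.1711, 0.0516]
tool_rot: [3.141, 0.001, 2.815]
force: [-8.5, 4.3, 33.8]
grip_width: 0.0004
finger_force: 17.4
```

The force jumped to 34 N, so the lever is at its stop. I'll release and check.

>>> servo_tool:
  plan:
    - [0, 0, 0, -1.5, 0, 0, 0]
    - [0, 0, 0, -3.5, 0, 0, 0]
    - [0, 0, 0, -5.2, 0, 0, 0]
    - [0, 0, 0, -6.7, 0, 0, 0]
    - [0, 0, 0, -6.7, 0, 0, 0]
    - [0, 0, 0, -6.7, 0, 0, 0]
    - [0, 0, 0, -6.7, 0, 0, 0]
    - [0, 0, 0, -6.7, 0, 0, 0]
    - [0, 0, 0, -6.7, 0, 0, 0]

```text
clock: 5.4
position: [0.4856, -0.171, 0.1168]
tool_rot: [-3.141, -0.001, 2.815]
force: [-1.1, -0.6, 0.0]
grip_width: -0.0
finger_force: 0.0
```

```bash
python3 - <<'E'
from h import *
o=bot.observe();print(o["position"],o["force"])
b=C["side"]["frame"][235:375,220:430]
cv2.imwrite("pics/c3.png",cv2.resize(b,(780,520),interpolation=cv2.INTER_CUBIC))
E
```

```text
[ 0.48567041 -0.17102768  0.11699584] [-0.10860023  0.50632258  0.28673293]
```

View pics/c3.png

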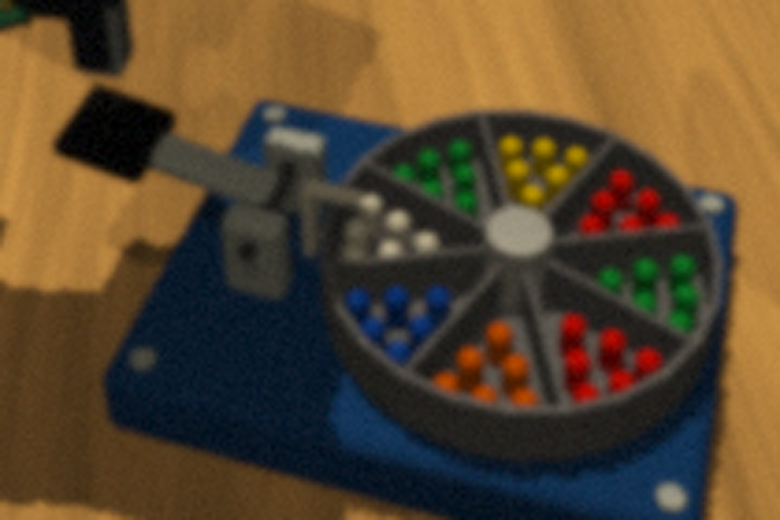

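The wheel has moved one compartment: white is at the pointer, with green and then yellow next. The lever is fully up. I'll do the second push with the same stroke.

>>> servo_tool:
  plan:
    - [0, 0, 0, 2, 0, 0, 0]
    - [0, 0, 0, 3.2, 0, 0, 0]
    - [0, 0, 0, 3.8, 0, 0, 0]
    - [0, 0, 0, 4.4, 0, 0, 0]
    - [0, 0, 0, 5, 0, 0, 0]
    - [0, 0, 0, 5.6, 0, 0, 0]
    - [0, 0, 0, 6.1, 0, 0, 0]
    - [0, 0, 0, 6.5, 0, 0, 0]
    - [0, 0, 0, 6.7, 0, 0, 0]
    - [0, 0, 0, 6.7, 0, 0, 0]

```text
clock: 6.5
position: [0.4861, -0.1712, 0.0514]
tool_rot: [3.141, 0.001, 2.814]
force: [-10.0, 2.8, 35.4]
grip_width: -0.0002
finger_force: 17.8
```

>>> servo_tool:
  plan:
    - [0, 0, 0, 0, 0, 0, 0]
    - [0, 0, 0, 0, 0, 0, 0]

```text
clock: 6.7
position: [0.4861, -0.1712, 0.0516]
tool_rot: [3.141, 0.001, 2.814]
force: [-9.0, 3.4, 32.1]
grip_width: 0.0001
finger_force: 16.7
```

At the stop again. Next I'll release, then make the third push.

>>> servo_tool:
  plan:
    - [0, 0, 0, -1.5, 0, 0, 0]
    - [0, 0, 0, -3.5, 0, 0, 0]
    - [0, 0, 0, -5.2, 0, 0, 0]
    - [0, 0, 0, -6.7, 0, 0, 0]
    - [0, 0, 0, -6.7, 0, 0, 0]
    - [0, 0, 0, -6.7, 0, 0, 0]
    - [0, 0, 0, -6.7, 0, 0, 0]
    - [0, 0, 0, -6.7, 0, 0, 0]
    - [0, 0, 0, -6.7, 0, 0, 0]
    - [0, 0, 0, -6.7, 0, 0, 0]

```text
clock: 7.7
position: [0.4857, -0.171, 0.117]
tool_rot: [-3.142, -0.0, 2.815]
force: [-1.2, -0.9, 0.2]
grip_width: -0.0004
finger_force: 0.0
```

```bash
python3 - <<'E'
from h import *
o=bot.observe();print(o["position"],o["force"])
b=C["side"]["frame"][235:375,220:430]
cv2.imwrite("pics/c4.png",cv2.resize(b,(780,520),interpolation=cv2.INTER_CUBIC))
E
```

```text
[ 0.48574925 -0.17103885  0.117164  ] [ 1.01515958  0.35532025 -0.47593952]
```

View pics/c4.png

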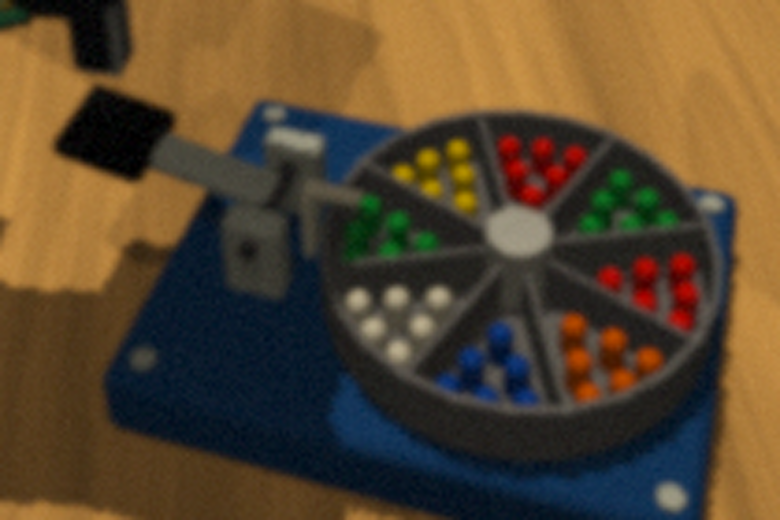

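Green is at the pointer, yellow is next, and the lever is up. Third push.

>>> servo_tool:
  plan:
    - [0, 0, 0, 2, 0, 0, 0]
    - [0, 0, 0, 3.2, 0, 0, 0]
    - [0, 0, 0, 3.8, 0, 0, 0]
    - [0, 0, 0, 4.4, 0, 0, 0]
    - [0, 0, 0, 5, 0, 0, 0]
    - [0, 0, 0, 5.6, 0, 0, 0]
    - [0, 0, 0, 6.1, 0, 0, 0]
    - [0, 0, 0, 6.5, 0, 0, 0]
    - [0, 0, 0, 6.7, 0, 0, 0]
    - [0, 0, 0, 6.7, 0, 0, 0]

```text
clock: 8.8
position: [0.4861, -0.1712, 0.0514]
tool_rot: [3.141, 0.001, 2.814]
force: [-8.7, 3.2, 34.2]
grip_width: -0.0003
finger_force: 17.8
```

>>> servo_tool:
  plan:
    - [0, 0, 0, 0, 0, 0, 0]
    - [0, 0, 0, 0, 0, 0, 0]

```text
clock: 9.0
position: [0.4861, -0.1712, 0.0516]
tool_rot: [3.141, 0.001, 2.814]
force: [-8.9, 3.4, 32.3]
grip_width: -0.0002
finger_force: 16.6
```

>>> servo_tool:
  plan:
    - [0, 0, 0, -1.5, 0, 0, 0]
    - [0, 0, 0, -3.5, 0, 0, 0]
    - [0, 0, 0, -5.2, 0, 0, 0]
    - [0, 0, 0, -7, 0, 0, 0]
    - [0, 0, 0, -10, 0, 0, 0]
    - [0, 0, 0, -12, 0, 0, 0]
    - [0, 0, 0, -12, 0, 0, 0]
    - [0, 0, 0, -12, 0, 0, 0]
    - [0, 0, 0, -12, 0, 0, 0]
    - [0, 0, 0, -12, 0, 0, 0]

```text
clock: 10.0
position: [0.4854, -0.171, 0.1695]
tool_rot: [-3.141, -0.001, 2.815]
force: [0.4, 1.1, 1.0]
grip_width: -0.0003
finger_force: 0.0
```

```bash
python3 - <<'E'
from h import *
o=bot.observe();print(o["position"],o["force"])
b=C["side"]["frame"][235:375,220:430]
cv2.imwrite("pics/c5.png",cv2.resize(b,(780,520),interpolation=cv2.INTER_CUBIC))
E
```

```text
[ 0.48555652 -0.17099743  0.16970668] [-0.69746403 -0.38980786 -0.42602657]
```

View pics/c5.png

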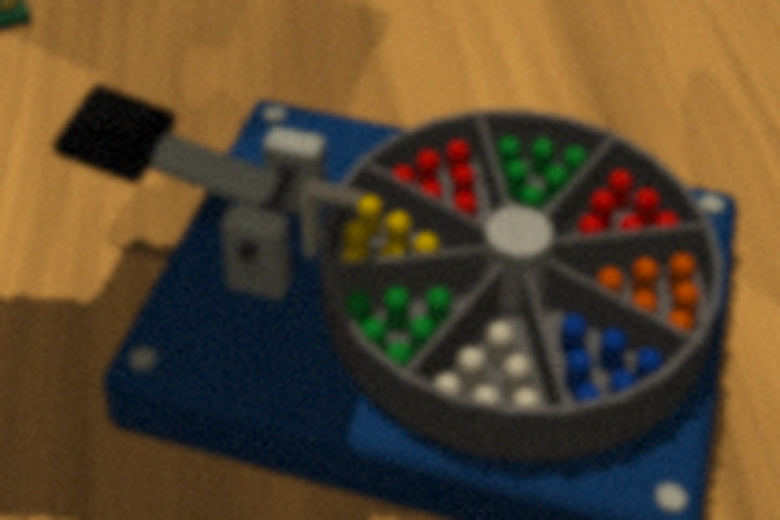

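Yellow is at the pointer, the lever is up and the arm is clear, so I'm handing in.

```bash
python3 -c "
from workcell import bot
print(bot.job_done())"
```

```text
the job is handed in; nothing more can be done
None
```

I pushed the blue carousel's lever to its stop three times and it came fully back up each time; yellow is at the white pointer, the arm is clear, the green lever wasn't touched, and the job was handed in at about 10 s.

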